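Press the glued red inlay home in its wooden feather

ROBOT

A 6-joint arm with a two-finger parallel gripper is mounted at the origin on the work surface. World frame = base frame: x ahead of the robot, y to its left, z up, the work surface at z = 0. Lengths are in m, angles in rad, forces in N, time in s.
With the tool pointing down it reaches from about 0.35 to 0.775 m from the base axis. Payload 7.3 kg.
Tool frame: the origin (TCP) lies between the finger pads; the fingertips stand 17 mm ahead of it and the grasp point (between the pads) lies 2 mm behind it; z points along the fingers, y is the direction in which the jaws open and shut (so a half turn about z gives the same grasp; the last joint's range is limited). The gripper opens to 92 mm and grips with 3 to 60 N. Pads are 19 mm wide; open, the fingers measure 130 mm over their backs; the gripper's body (75 mm by 190 mm) begins 47 mm behind the grasp point.
Start: joints at [0.973, 0.342, 1.524, -0, 1.275, -0.146], TCP at [0.229, 0.472, 0.244] pointing down, gripper open.
Joint ranges: [-2.53, 2.53], [-0.77, 2.02], [0.04, 2.7], [-1, 4.14], [0.28, 2.66], [-3.11, 3.11]. Speed limits (rad/s): [2.57, 2.57, 3.14, 3.14, 3.14, 3.14].

INTERFACE

Orientations are given as [roll, pitch, yaw] about the fixed x, y, z axes, in that order (R = Rz(yaw) Ry(pitch) Rx(roll)).
In Python, from cell import sensors, vision, hand_in gives the robot as it stands.
- The arm moves only by the tool step_arm, never from a script. Its argument "series" is a list of rows, each a list of 5 numbers: the opening, from 0 (shut) to 1 (fully open), then the shift along the world's x, y, z each as a share of 25 mm, from -1 to 1, then the turn about the world's z as a share of 0.08 rad, from -1 to 1. A call has 1 to 12 rows; each row shifts and turns the commanded pose from where the row before left it; what a row does not reach is not made up. A row lasts 1/10 s, in which the tool goes at most 50 mm and 8.59 degrees, less where a joint would pass 70% of its speed; a pose out of reach is approached as far as the arm can. A call with a number of a shift or a turn outside -1 to 1 is refused whole. A call with a gripper value outside its range is refused whole. The fingers move at their own pace and stop on an object; "squeeze" is the grip in N (left out, the last holds). Time passes only in rows, so rows that do not move let the fingers close. It gives the time, the measured TCP pose, the force and the opening at its end, in the units of the state.
- sensors.observe(): the state, without advancing time (a new reading comes with each control period).
- vision.read_camera(name): name is "scene" or "top" or "wrist"; returns a dict with "pixels" (400x640x3 uint8, blue, green, red), "range_z" (400x640 float32, m along the optical axis (not along the pixel's ray), 0 where there is no reading), "camera_matrix" (3x3 intrinsics, pixels), "pose" (4x4, takes a point from camera to world coordinates). Camera axes: x right, y down, z forward; pixel columns grow to the right and rows downward; lengths in m; the calibration is good to about 2 mm. A picture is of the moment at which its call begins.
- hand_in(): hands the job in, once; it reports no verdict.
The state is a dict: "time": time; "qpos": joint angles; "qvel": joint speeds; "joint_efforts": joint torques, N m; "tool_pos": TCP position; "tool_rot": TCP orientation; "contact_force": force on the tool from outside, world axes, zero at the start; "torque": the same for the moment, N m; "opening": finger opening in m.
Only numpy, scipy, OpenCV 4.12 (cv2) and the standard library are available. Lean on these libraries where they do the work, as an engineer would, in place of code of your own. Each camera call takes 0.05 s, during which the arm holds its last target.

TASK

The red inlay has fresh glue under it: with the closed fingertips press it gently straight down until it is fully home in its feather, keep pressing for about two seconds so that the glue takes, then lift the fingers off it. Do not pinch or pull up any inlay; do not touch the white inlay beside it or the other two feathers, and leave everything else on the table where it is.

Things in the scene. Friction and masses are not known exactly. Their poses are not given: they have to be found in the camera images.
- holder_red: Holder with the red inlay: feather-shaped birch plaque with burnt lines on a sprung aluminium plate (190 x 78 mm) over a fixed, immovable grey base (196 x 84 mm). Origin: centre of the base's underside, on the table; x along the feather to its broad tip, z up. red inlay 35 mm from the centre to the tip (+x), white one 35 mm the other way (-x).
- feather_red (a point): Middle of the upper face of the feather with the red inlay (170 x 62 x 12 mm), 44 mm above the table. Feather and plate give straight down on springs when pressed: from about 2 N, then 1.2 N per mm, up to 12 mm, and rise again when released
- red_inlay: Red round flat-topped disc, 26 mm diameter, let into the feather on the red holder. Origin: centre of its flat top, z up; it stands about 8 mm proud of the wood at the start (top about 52 mm above the table) and 2 mm proud when fully home
- red_depth (a joint): how far the red inlay is pushed into its feather, in m: about 0 to 0.0015 at the start, 0.006 when fully home against its stop, negative if pulled up out of its pocket. It slides stiffly (about 4 N) and stays where it is left
- white_by_red_inlay: White round flat-topped disc, 26 mm diameter, let into the feather on the red holder. Origin: centre of its flat top, z up; it stands about 8 mm proud of the wood at the start (top about 52 mm above the table) and 2 mm proud when fully home
- white_by_red_depth (a joint): how far the white inlay beside the red one is pushed into its feather, in m: about 0 to 0.0015 at the start, 0.006 when fully home against its stop, negative if pulled up out of its pocket. It slides stiffly (about 4 N) and stays where it is left
- holder_blue: Holder with the blue inlay: feather-shaped birch plaque with burnt lines on a sprung aluminium plate (190 x 78 mm) over a fixed, immovable grey base (196 x 84 mm). Origin: centre of the base's underside, on the table; x along the feather to its broad tip, z up. blue inlay 35 mm from the centre to the tip (+x), white one 35 mm the other way (-x).
- blue_inlay: Blue round flat-topped disc, 26 mm diameter, let into the feather on the blue holder. Origin: centre of its flat top, z up; it stands about 8 mm proud of the wood at the start (top about 52 mm above the table) and 2 mm proud when fully home
- blue_depth (a joint): how far the blue inlay is pushed into its feather, in m: about 0 to 0.0015 at the start, 0.006 when fully home against its stop, negative if pulled up out of its pocket. It slides stiffly (about 4 N) and stays where it is left
- white_by_blue_depth (a joint): how far the white inlay beside the blue one is pushed into its feather, in m: about 0 to 0.0015 at the start, 0.006 when fully home against its stop, negative if pulled up out of its pocket. It slides stiffly (about 4 N) and stays where it is left
- holder_yellow: Holder with the yellow inlay: feather-shaped birch plaque with burnt lines on a sprung aluminium plate (190 x 78 mm) over a fixed, immovable grey base (196 x 84 mm). Origin: centre of the base's underside, on the table; x along the feather to its broad tip, z up. yellow inlay 35 mm from the centre to the tip (+x), white one 35 mm the other way (-x).
- yellow_inlay: Yellow round flat-topped disc, 26 mm diameter, let into the feather on the yellow holder. Origin: centre of its flat top, z up; it stands about 8 mm proud of the wood at the start (top about 52 mm above the table) and 2 mm proud when fully home
- yellow_depth (a joint): how far the yellow inlay is pushed into its feather, in m: about 0 to 0.0015 at the start, 0.006 when fully home against its stop, negative if pulled up out of its pocket. It slides stiffly (about 4 N) and stays where it is left
- white_by_yellow_depth (a joint): how far the white inlay beside the yellow one is pushed into its feather, in m: about 0 to 0.0015 at the start, 0.006 when fully home against its stop, negative if pulled up out of its pocket. It slides stiffly (about 4 N) and stays where it is left
- glue: white glue bottle with orange cap, 44 mm diameter, 120 mm tall, standing loose; origin at the centre of its underside
- sanding_block: cork sanding block 90 x 50 x 30 mm, loose; origin at the centre of its underside
- mug: blue mug, 76 mm diameter, 90 mm tall, handle on its +y side, loose; origin at the centre of its underside
- stain_jar: amber jar with dark lid, 52 mm diameter, 60 mm tall, loose; origin at the centre of its underside
- phone: black phone lying flat, 150 x 74 x 9 mm, loose; origin at the centre of its underside
- brush: hand brush lying along its own x, loose; origin under its middle
- blank_feather: plain feather-shaped plaque lying loose, 170 x 62 x 12 mm, no inlays; origin at the centre of its underside
Mind the look-alikes: they are no part of the job. Leave any black look-alike of the holder_blue alone.

How it is judged:
On the way:
1. the red inlay is fully home and the fingers keep pressing on it for a second (value of joint red_depth above 0.005 m and contact force between the fingers and red_inlay above 1 N), for 1 s.
At the end, for the whole second after the job is handed in: The red inlay is home (at least 5 of its 6 mm in) and stays there with the fingers off it; every other inlay still stands proud (within 3 mm of its built height); the loose things lie within 15 mm of where they were (value of joint red_depth above 0.005 m and value of joint blue_depth between -0.003 and 0.003 m and value of joint yellow_depth between -0.003 and 0.003 m and value of joint white_by_red_depth between -0.003 and 0.003 m and value of joint white_by_blue_depth between -0.003 and 0.003 m and value of joint white_by_yellow_depth between -0.003 and 0.003 m and distance of each of glue, sanding_block, mug, stain_jar, phone, brush, blank_feather from where it was at the start of the episode below 0.015 m); the robot touches nothing.
It fails at once if the red inlay or its feather is pressed harder than 25 N (contact force between any of the fingers, the arm and holder_red above 25 N).
It fails at once if an inlay is pulled up out of its pocket (value of joint any of red_depth, blue_depth, yellow_depth, white_by_red_depth, white_by_blue_depth, white_by_yellow_depth below -0.003 m).
It fails at once if the white inlay on the same feather is touched or pushed in (contact force between any of the fingers, the arm and white_by_red_inlay above 0.5 N or value of joint white_by_red_depth above 0.003 m).
It fails at once if the feather with the blue or the yellow inlay is touched (contact force between any of the fingers, the arm and holder_blue above 0.5 N or contact force between any of the fingers, the arm and holder_yellow above 0.5 N).
It fails at once if a loose thing on the table is shifted or lifted by more than 15 mm (distance of any of glue, sanding_block, mug, stain_jar, phone, brush, blank_feather from where it was at the start of the episode above 0.015 m).
It also fails if it takes over 35 s, if anything falls off the work surface, if the arm or the gripper's body presses on something with over 40 N, if the wrist force passes 120 N, or if a joint passes its speed limit or range.

## Working session

There is one attempt and no reset: what is moved stays moved. The work goes in short steps, Python scripts to look and compute and a tool call to move; the robot and the scene stay as the last step left them, time stands still between calls to the robot, and variables do not carry over. Pictures are saved under pics/ and viewed, and the job is handed in when it is done.

Besides the shell and the picture viewer there is one more tool, called after "Request:" by a JSON object that holds its "api" and its "payload". step_arm: Moves the arm, as the interface text tells. Its arguments: {"type":"object","properties":{"series":{"type":"array","items":{"type":"array","items":{"type":"number","minimum":-1,"maximum":1}}},"squeeze":{"type":"number"}},"required":["series"]}

```bash
mkdir -p pics
python3 - <<'E'
from cell import sensors, vision
import cv2, numpy as np
print(sensors.observe())
for n in ["scene","top"]:
    d=vision.read_camera(n); cv2.imwrite(f"pics/{n}0.png",d["pixels"]); np.savez(f"{n}0.npz",**d)
E
```

```text
{'time': 0.0, 'qpos': array([ 9.72998548e-01,  3.42714821e-01,  1.52499313e+00,  1.68780526e-05,
        1.27539762e+00, -1.45985263e-01]), 'qvel': array([ 0.00050661,  0.00014616, -0.00132277,  0.00140194, -0.00212507,
        0.00060182]), 'joint_efforts': array([ 1.99616399e-03, -4.31251180e+01, -2.44217330e+01,  7.20295077e-02,
        5.59824833e-02, -1.68065044e-04]), 'tool_pos': array([0.22897152, 0.47202624, 0.24305738]), 'tool_rot': array([-3.14009818e+00, -2.36047797e-04,  2.68977504e+00]), 'contact_force': array([-0.07012476,  0.38695066, -0.61985729]), 'torque': array([-0.01837574, -0.05908487,  0.03516265]), 'opening': 0.09194021594998449}
```

View pics/scene0.png

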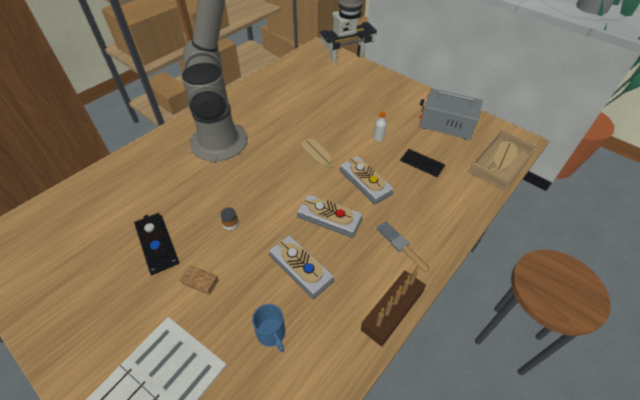

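View pics/top0.png

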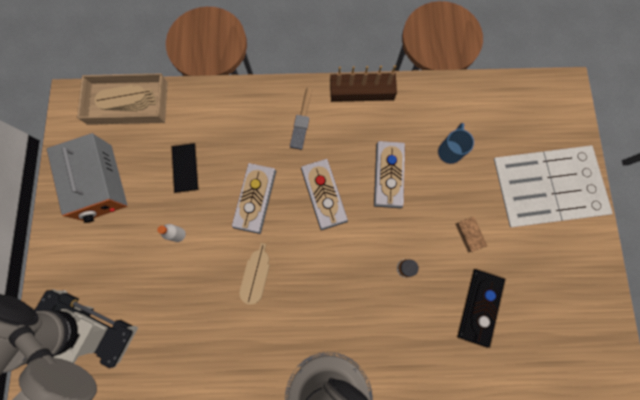

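The scene picture shows the red inlay on the middle holder at about (340,213), between yellow (374,180) and blue (309,268). In the top view red is at (320,181), with its white inlay at (328,203). Next I measure these and check the surroundings.

```bash
cat > h.py <<'E'
import numpy as np, cv2
def cloud(d):
    K=d["camera_matrix"];z=d["range_z"].astype(float);v,u=np.mgrid[:400,:640]
    p=np.stack([(u-K[0,2])*z/K[0,0],(v-K[1,2])*z/K[1,1],z],-1)
    return p@d["pose"][:3,:3].T+d["pose"][:3,3]
def blobs(d,col):
    hsv=cv2.cvtColor(d["pixels"],cv2.COLOR_BGR2HSV);h,s,v=hsv[...,0],hsv[...,1].astype(int),hsv[...,2]
    m={'red':((h<6)|(h>174))&(s>170)&(v>80),'yellow':(h>22)&(h<32)&(s>170)&(v>100),'blue':(h>105)&(h<125)&(s>170)&(v>110),'white':(s<45)&(v>170)}[col]
    n,l,st,c=cv2.connectedComponentsWithStats(m.astype(np.uint8))
    P=cloud(d);K=d["camera_matrix"];out=[]
    for i in range(1,n):
        if st[i,4]<25: continue
        w=P[(l==i)&(d["range_z"]>0)]
        # ray through centroid to z=.0515
        r=d["pose"][:3,:3]@np.linalg.inv(K)@np.array([*c[i],1]);o=d["pose"][:3,3]
        q=o+r*(.0515-o[2])/r[2]
        print(col,c[i].round(1),st[i,4],'med',np.median(w,0).round(4) if len(w) else None,'ray',q.round(4))
E
python3 - <<'E'
from h import *
for n in ["scene","top"]:
    d=dict(np.load(n+"0.npz"));print(n,d["pose"][:3,3])
    for c in ['red','yellow','blue','white']: blobs(d,c)
    P=cloud(d)
    if n=='top':
        for u,v in [(303,162),(333,160),(345,221),(313,229),(298,145),(358,84),(268,167),(380,150),(375,200),(240,230),(352,75)]: print(u,v,P[v,u].round(3))
        cv2.imwrite("pics/tc.png",cv2.resize(d["pixels"][130:250,220:420],None,fx=4,fy=4,interpolation=cv2.INTER_CUBIC))
E
```

```text
scene [ 1.01630092 -0.59775887  1.00709558]
red [339.6 212.8] 48 med [0.584  0.0029 0.0506] ray [0.5842 0.0023 0.0515]
yellow [373.  178.7] 41 med [0.5772 0.1857 0.0507] ray [0.5776 0.1864 0.0515]
blue [154.4 244.4] 57 med [ 0.2562 -0.4383  0.0522] ray [ 0.2553 -0.4386  0.0515]
blue [308.2 267.4] 56 med [ 0.6389 -0.2035  0.051 ] ray [ 0.6393 -0.2033  0.0515]
white [380.3 122.8] 39 med [0.4481 0.4061 0.0812] ray [0.4283 0.4397 0.0515]
white [332.  223.3] 25 med [ 0.5832 -0.0323  0.0308] ray [ 0.5922 -0.044   0.0515]
white [173.4 362.9] 3839 med [ 0.5511 -0.5978  0.008 ] ray [ 0.5711 -0.5991  0.0515]
white [106.5 384.2] 395 med [ 0.4721 -0.7316  0.0081] ray [ 0.4959 -0.7257  0.0515]
white [122.9 389.3] 417 med [ 0.5108 -0.7118  0.0081] ray [ 0.5334 -0.7073  0.0515]
white [141.8 395.3] 145 med [ 0.5545 -0.6892  0.0081] ray [ 0.5761 -0.6867  0.0515]
top [0.30747717 0.0109041  1.07090043]
red [319.9 180. ] 64 med [0.5813 0.007  0.0504] ray [0.5807 0.0071 0.0515]
blue [391.4 159.4] 42 med [ 0.6368 -0.1998  0.0499] ray [ 0.636  -0.199   0.0515]
blue [490.1 295. ] 68 med [ 0.2533 -0.4352  0.
[... 1216 characters left out ...]
 ] 55 med [0.4813 0.2409 0.0314] ray [0.4782 0.2352 0.0515]
white [322.8 219. ] 86 med [0.4696 0.0017 0.0313] ray [0.4689 0.0021 0.0515]
white [255.9 222.7] 89 med [0.4657 0.1902 0.0309] ray [0.4638 0.187  0.0515]
white [171.5 229.1] 52 med [0.4478 0.4066 0.0819] ray [0.4522 0.4187 0.0515]
white [484.1 321.5] 49 med [ 0.1861 -0.411   0.0514] ray [ 0.1869 -0.4112  0.0515]
303 162 [0.651 0.056 0.001]
333 160 [ 0.656 -0.034 -0.001]
345 221 [ 0.468 -0.062  0.01 ]
313 229 [0.449 0.031 0.002]
298 145 [0.7   0.07  0.017]
358 84 [ 0.876 -0.115  0.049]
268 167 [0.63  0.157 0.03 ]
380 150 [ 0.671 -0.171  0.034]
375 200 [ 0.524 -0.149  0.026]
240 230 [ 0.452  0.243 -0.005]
352 75 [ 0.875 -0.093  0.102]
```

View pics/tc.png

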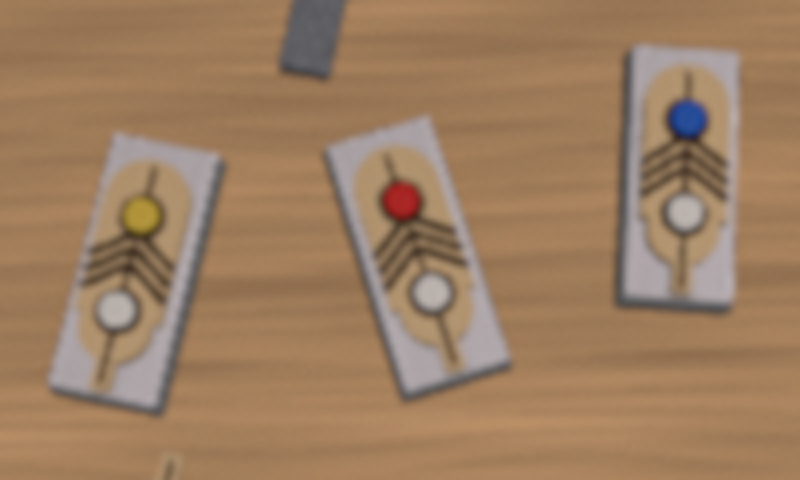

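The red inlay is at about (0.582, 0.005), with the feather axis at yaw about 0.295 rad. I'll move over it high with the gripper closed, jaws across the feather, then refine the position with the wrist camera.

Request:
{"api": "step_arm", "payload": {"series": [[0,0.74,-0.98,0,0.78],[0,0.74,-0.98,0,0.78],[0,0.74,-0.98,0,0.78],[0,0.74,-0.98,0,0.78],[0,0.74,-0.98,0,0.78],[0,0.74,-0.98,0,0.78],[0,0.74,-0.98,0,0.78],[0,0.74,-0.98,0,0.78],[0,0.74,-0.98,0,0.78],[0,0.74,-0.98,0,0.78],[0,0.74,-0.98,0,0.78],[0,0.74,-0.98,0,0.78]], "squeeze": 20}}

```text
time: 1.3
tool_pos: [0.4516, 0.1772, 0.2435]
tool_rot: [3.141, -0.001, -2.842]
contact_force: [0.2, 0.7, 0.5]
opening: 0.0019
```

Request:
{"api": "step_arm", "payload": {"series": [[0,0.74,-0.98,-0.2,0],[0,0.74,-0.98,-0.2,0],[0,0.74,-0.98,-0.2,0],[0,0.74,-0.98,-0.2,0],[0,0.74,-0.98,-0.2,0],[0,0.74,-0.98,-0.2,0],[0,0.74,-0.98,-0.2,0],[0,0,0,0,0],[0,0,0,0,0]]}}

```text
time: 2.2
tool_pos: [0.5803, 0.0066, 0.2079]
tool_rot: [3.14, -0.002, -2.846]
contact_force: [0.5, 0.3, 0.6]
opening: 0.0004
```

Run:
```python
from h import *
from cell import sensors, vision
s=sensors.observe();print(s["time"],s["tool_pos"].round(4),s["tool_rot"].round(3),s["contact_force"].round(2),s["opening"])
for n in ["wrist","top"]:
    d=vision.read_camera(n);cv2.imwrite(f"pics/{n}1.png",d["pixels"]);np.savez(n+"1.npz",**d)
    print(n,d["pose"][:3,3].round(3))
    for c in ['red','white']: blobs(d,c)
```

```text
2.2 [0.5803 0.0066 0.2079] [ 3.140e+00 -2.000e-03 -2.846e+00] [0.5  0.27 0.64] 0.0004151453876944009
wrist [ 0.506 -0.015  0.349]
red [321.  191.3] 469 med [0.5828 0.0086 0.0515] ray [0.5828 0.0086 0.0515]
white [129.1  75.2] 875 med [ 0.5256 -0.2166  0.032 ] ray [ 0.5258 -0.2033  0.0515]
white [319.8 131.9] 3916 med [ 0.4993 -0.0099  0.032 ] ray [ 0.523  -0.011   0.0515]
white [158.9 155.2] 2419 med [ 0.592  -0.1671  0.032 ] ray [ 0.595  -0.1651  0.0515]
white [136.2 123.2] 472 med [ 0.5694 -0.1919  0.0508] ray [ 0.5692 -0.1915  0.0515]
white [321.8 125.1] 469 med [ 0.516  -0.0111  0.0507] ray [ 0.516  -0.0111  0.0515]
white [475.7 186.6] 2443 med [0.5214 0.1783 0.032 ] ray [0.5289 0.167  0.0515]
white [553.8 156.4] 462 med [0.4715 0.2475 0.032 ] ray [0.4751 0.231  0.0515]
white [519.6 180.3] 411 med [0.5088 0.2089 0.0517] ray [0.5087 0.2091 0.0515]
top [0.307 0.011 1.071]
white [394.9 168.7] 379 med [ 0.6373 -0.2174  0.0307] ray [ 0.6081 -0.207   0.0515]
white [338.4 149.5] 29 med [ 0.5602 -0.0318  0.3562] ray [ 0.6699 -0.0486  0.0515]
white [553.4 185.7] 6078 med [ 0.5562 -0.6809  0.0069] ray [ 0.5461 -0.6497  0.0515]
white [253.3 168.2] 109 med [0.6276 0.2011 0.0314] ray [0.6206 0.1958 0.0515]
white [380.2 192.9] 147 med [ 0.5343 -0.1625  0.0311] ray [ 0.5385 -0.161   0.0515]
white [391.  182.4] 46 med [ 0.569  -0.1932  0.0501] ray [ 0.5681 -0.1932  0.0515]
white [237.4 218.1] 133 med [0.4784 0.2432 0.0308] ray [0.4779 0.2382 0.0515]
white [248.5 206.9] 48 med [0.5087 0.2083 0.0506] ray [0.5088 0.2079 0.0515]
white [256.5 220.3] 169 med [0.4689 0.1875 0.0307] ray [0.4703 0.1853 0.0515]
white [171.5 229.4] 82 med [0.4474 0.4067 0.082 ] ray [0.4513 0.4188 0.0515]
white [483.9 321.2] 62 med [ 0.188  -0.4108  0.051 ] ray [ 0.1877 -0.4108  0.0515]
```

View pics/wrist1.png

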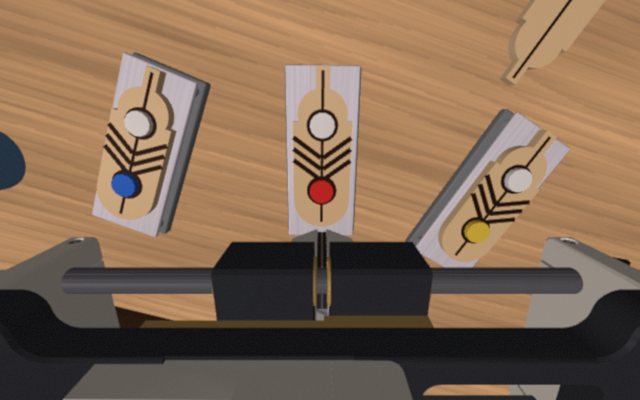

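The wrist view shows the red inlay at (321,191), in line with the finger seam (322), and the white one at (322,125) on the same axis. I'll shift 2 mm in x and descend to just above the inlay.

Request:
{"api": "step_arm", "payload": {"series": [[0,0.09,0,-0.8,0],[0,0,0,-0.8,0],[0,0,0,-0.8,0],[0,0,0,-0.8,0],[0,0,0,-0.8,0],[0,0,0,-0.5,0],[0,0,0,-0.3,0],[0,0,0,-0.2,0],[0,0,0,0,0],[0,0,0,0,0]]}}

```text
time: 3.3
tool_pos: [0.5834, 0.0069, 0.0844]
tool_rot: [-3.141, 0.001, -2.845]
contact_force: [-0.1, 0.3, -0.5]
opening: 0.0003
```

Run:
```python
from h import *
from cell import sensors, vision
s=sensors.observe();print(s["time"],s["tool_pos"].round(4),s["tool_rot"].round(3),s["contact_force"].round(2),s["opening"])
for n in ["wrist","scene"]:
    d=vision.read_camera(n);cv2.imwrite(f"pics/{n}2.png",d["pixels"])
    if n=="scene": cv2.imwrite("pics/scene2c.png",cv2.resize(d["pixels"][130:280,260:460],None,fx=4,fy=4,interpolation=cv2.INTER_CUBIC))
```

```text
3.3 [0.5834 0.0069 0.0844] [-3.141e+00  1.000e-03 -2.845e+00] [-0.1   0.26 -0.55] 0.0003323291105553318
```

View pics/wrist2.png

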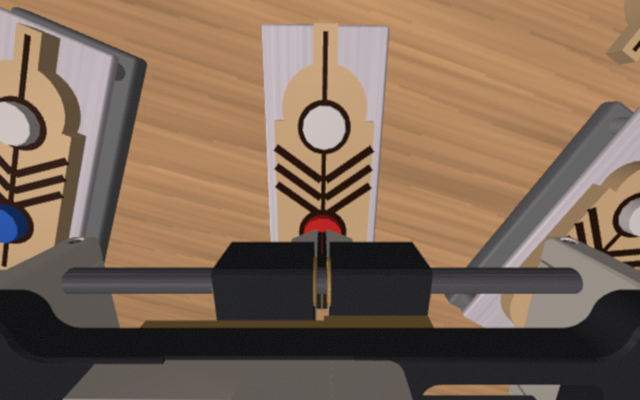

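View pics/scene2c.png

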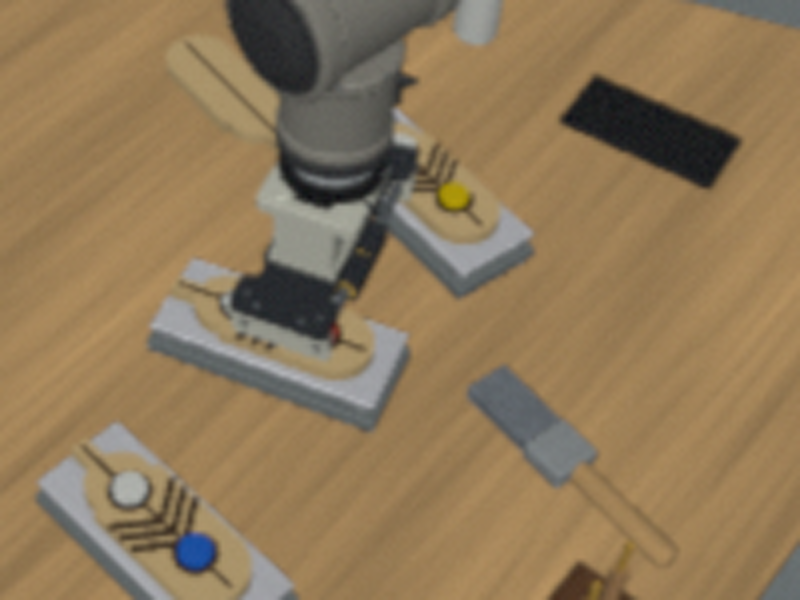

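The fingers are centred laterally on the inlay, and the red rim shows at (322,222) with the white one well clear. Now a slow descent to contact.

Request:
{"api": "step_arm", "payload": {"series": [[0,0,0,-0.12,0],[0,0,0,-0.12,0],[0,0,0,-0.12,0],[0,0,0,-0.12,0],[0,0,0,-0.08,0],[0,0,0,-0.04,0],[0,0,0,-0.04,0],[0,0,0,-0.04,0],[0,0,0,0,0]]}}

```text
time: 4.3
tool_pos: [0.5828, 0.0069, 0.0669]
tool_rot: [3.141, -0.0, -2.845]
contact_force: [-2.3, -0.3, 3.8]
opening: 0.0002
```

Request:
{"api": "step_arm", "payload": {"series": [[0,0,0,-0.04,0],[0,0,0,-0.04,0],[0,0,0,-0.04,0],[0,0,0,-0.04,0],[0,0,0,-0.04,0],[0,0,0,0,0]]}}

```text
time: 4.9
tool_pos: [0.5828, 0.0069, 0.0615]
tool_rot: [3.141, -0.0, -2.845]
contact_force: [-2.5, -0.7, 3.5]
opening: 0.0004
```

The force stays at about 4 N, so the inlay is sliding in. I'll continue until the force rises.

Request:
{"api": "step_arm", "payload": {"series": [[0,0,0,-0.04,0],[0,0,0,-0.04,0],[0,0,0,-0.04,0],[0,0,0,0,0]]}}

```text
time: 5.3
tool_pos: [0.5829, 0.0068, 0.0588]
tool_rot: [3.141, -0.0, -2.845]
contact_force: [-4.2, 0.0, 6.6]
opening: 0.0004
```

Request:
{"api": "step_arm", "payload": {"series": [[0,0,0,-0.04,0],[0,0,0,-0.04,0],[0,0,0,0,0],[0,0,0,0,0]]}}

```text
time: 5.7
tool_pos: [0.5829, 0.0069, 0.0572]
tool_rot: [-3.142, 0.0, -2.844]
contact_force: [-4.7, -0.1, 8.8]
opening: 0.0008
```

The force now rises at about 1.3 N per mm, which is the spring rate, so the inlay is against its stop. I'll hold here for over 2 s.

Request:
{"api": "step_arm", "payload": {"series": [[0,0,0,0,0],[0,0,0,0,0],[0,0,0,0,0],[0,0,0,0,0],[0,0,0,0,0],[0,0,0,0,0],[0,0,0,0,0],[0,0,0,0,0],[0,0,0,0,0],[0,0,0,0,0],[0,0,0,0,0],[0,0,0,0,0]]}}

```text
time: 6.9
tool_pos: [0.5829, 0.0069, 0.0572]
tool_rot: [3.142, 0.0, -2.845]
contact_force: [-5.1, -0.4, 8.2]
opening: 0.0006
```

Request:
{"api": "step_arm", "payload": {"series": [[0,0,0,0,0],[0,0,0,0,0],[0,0,0,0,0],[0,0,0,0,0],[0,0,0,0,0],[0,0,0,0,0],[0,0,0,0,0],[0,0,0,0,0],[0,0,0,0,0],[0,0,0,0,0],[0,0,0,0,0],[0,0,0,0,0]]}}

```text
time: 8.1
tool_pos: [0.5829, 0.0069, 0.0572]
tool_rot: [3.142, 0.0, -2.845]
contact_force: [-4.9, 0.1, 8.2]
opening: 0.0004
```

Lift straight up, gently at first.

Request:
{"api": "step_arm", "payload": {"series": [[0,0,0,0.08,0],[0,0,0,0.08,0],[0,0,0,0.08,0],[0,0,0,0.12,0],[0,0,0,0.2,0],[0,0,0,0.5,0],[0,0,0,1,0],[0,0,0,1,0],[0,0,0,1,0],[0,0,0,1,0],[0,0,0,1,0],[0,0,0,0,0]]}}

```text
time: 9.3
tool_pos: [0.5849, 0.0067, 0.213]
tool_rot: [-3.138, 0.008, -2.844]
contact_force: [-0.1, -0.2, 0.6]
opening: 0.0011
```

Run:
```python
from h import *
from cell import sensors, vision
s=sensors.observe();print(s["time"],s["tool_pos"].round(4),s["contact_force"].round(2))
d=vision.read_camera("wrist");cv2.imwrite(f"pics/wrist3.png",d["pixels"])
for c in ['red','white','blue','yellow']: blobs(d,c)
d=vision.read_camera("top");cv2.imwrite(f"pics/top3.png",d["pixels"])
```

```text
9.3 [0.5849 0.0067 0.213 ] [-0.12 -0.2   0.57]
red [322.9 183.8] 432 med [0.5831 0.0086 0.0455] ray [0.5817 0.0082 0.0515]
white [154.8 127.4] 3275 med [ 0.5461 -0.1752  0.032 ] ray [ 0.5755 -0.176   0.0515]
white [321.8 129.5] 4048 med [ 0.5024 -0.0086  0.032 ] ray [ 0.5266 -0.01    0.0515]
white [140.4 116.8] 468 med [ 0.5693 -0.1918  0.0507] ray [ 0.5691 -0.1914  0.0515]
white [323.8 119. ] 466 med [ 0.516  -0.0112  0.0506] ray [ 0.516  -0.0111  0.0515]
white [475.3 185.1] 2602 med [0.532 0.18  0.032] ray [0.5339 0.1682 0.0515]
white [554.4 150.8] 462 med [0.4715 0.2477 0.032 ] ray [0.4753 0.2312 0.0515]
white [519.9 174.4] 416 med [0.5087 0.2088 0.0516] ray [0.5087 0.209  0.0515]
blue [127.6 178. ] 385 med [ 0.6385 -0.1975  0.0513] ray [ 0.6383 -0.1975  0.0515]
yellow [476.5 224.8] 288 med [0.5761 0.1904 0.0515] ray [0.576  0.1904 0.0515]
```

View pics/wrist3.png

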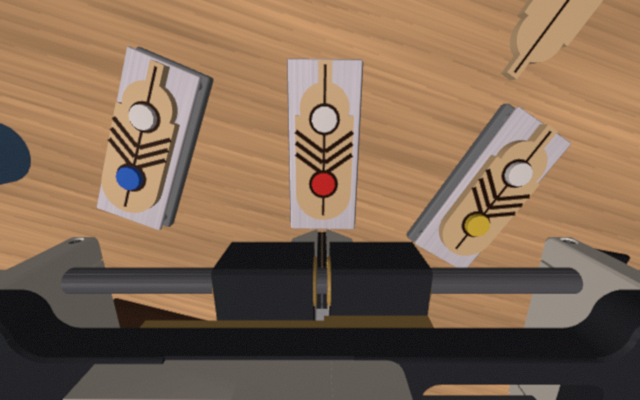

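View pics/top3.png

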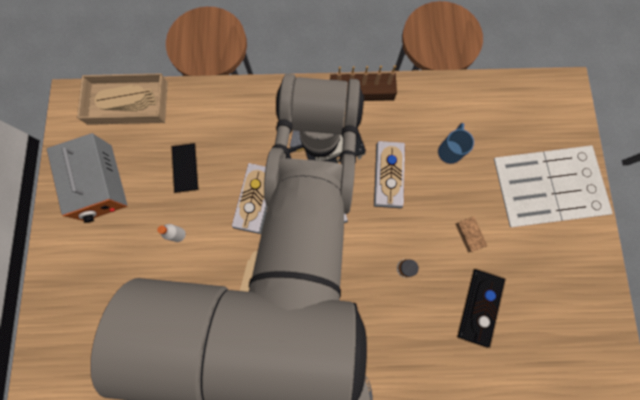

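The red inlay, at (323,184) in the wrist view, now has its top at 45.5 mm, down from 51.5 mm. The other inlays still stand at about 51 mm, and the loose things in view lie where they were. Handing in.

Request:
{"api": "step_arm", "payload": {"series": [[0,0,0,0,0],[0,0,0,0,0],[0,0,0,0,0]]}}

```text
time: 9.7
tool_pos: [0.5826, 0.0069, 0.2073]
tool_rot: [3.141, -0.002, -2.845]
contact_force: [0.5, 0.0, -0.6]
opening: 0.0006
```

```bash
python3 -c "
from cell import hand_in
print(hand_in())"
```

```text
the job is handed in; nothing more can be done
None
```

I pressed the red inlay home with the closed fingertips, held it there for about 2.4 s, lifted straight off and handed the job in at about 9.7 s. No verdict was reported.

- **Pressing force:** about 4 N while the inlay slid. It then rose at about the spring rate, which showed it was against its stop. During the hold I read about 8–9 N vertical plus a steady sideways reading of about 5 N, which I did not explain.
- **Red inlay:** the wrist camera showed its top go from 51.5 mm to 45.5 mm, about 2 mm proud of the wood as it should be when home.
- **Other inlays:** the blue, yellow and all three white inlays still stand at about 51 mm.
- **Loose things:** those in view looked unmoved. The arm hid the brush and most of the blank feather in the last top picture, so I did not check those two there, but the arm passed well above them.
- **Camera disagreement:** the first position estimates of the red inlay differed by up to 6 mm in y between the scene and wrist cameras. I used a middle value, which the wrist view supported.

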